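# Shut and lock the games case

### The job

Shut the lid of the games case, then lock it: press the winged fastener on the lid down and give it a quarter turn clockwise (seen from above) until its cam catches, so that it stays turned and drawn down when you let go. Press firmly enough for the cam to clear, but do not force it against the stop underneath, and leave the other things on the table where they are.

Things in the scene. Friction and masses are not known exactly. Their poses are not given: they have to be found in the camera images.
- case: black box 200 mm (x) by 260 mm (y) by 75 mm high, fixed to the table; origin under its centre, z up, its front faces -x. The light plywood lid, 200 x 260 mm, is hinged along the top of the far wall: hinge line at case x = +100 mm, 75 mm up. The shut lid's upper face is 87.5 mm up. The fastener's axis is at y = 0, 155 mm from the hinge line: case x = -55 mm with the lid shut.
- lid (a joint): opening angle of the lid in rad: 0 is shut, it grows as the front edge rises (at most 1.3). The hinge is stiff: the lid stays where it is left and takes 2 to 8 N at the front edge to push down.
- lid_front (a point): middle of the lid's front edge, on the lid's upper face (200 mm from the hinge line); axes turn with the lid: x towards the hinge, y along the front edge, z out of the upper face
- wing_top (a point): centre of the top of the fastener's black wing, a bar 32 mm long, 10 mm thick, 21 mm tall standing across a round black head of 34 mm diameter, which sinks through a flat collar (44 mm diameter, 4 mm high) on the lid. Released and unlocked, the wing's top is 50 mm and the head's flat top 30 mm above the lid's upper face. Site x runs along the wing, z out of the lid.
- turn (a joint): turn of the fastener in rad: 0 to 0.1 unlocked, wing front to back (along case x); grows clockwise seen from above; locked near 1.57, wing parallel to the front edge (stop at 1.6). With the lid shut it turns only while pressed down, with under 0.2 Nm. Let go after the full turn, the spring lifts the cam into a notch 3 mm deep and the head stays 2 to 15 mm below its unlocked height.
- catch: steel catch, 36 x 50 mm, on the case's floor under the fastener (origin at its foot). The fastener's spring resists with 3.5 N at first and 5 to 8 N where the cam clears the catch, after 5 to 18 mm of press (differs from start to start, unseen). 1.5 mm farther the cam meets a sprung stop of 13 N per mm. Press slowly (damped) with 12 to 18 N, kept up while turning; over 25 N on the catch or stop damages it.
- bowl: round light wooden bowl with lid, 120 mm across, 82 mm high, left of the case; leave it; origin under its centre
- mug: white mug, 80 mm across and 92 mm high, right of the case; leave it; origin under its centre
- card_box: white box of cards, 64 x 92 x 22 mm, behind the case; leave it; origin under its centre
- jar: glass jar, 60 mm across, 85 mm high, behind the case; leave it; origin under its centre

How it is judged:
By the outcome, as a careful person would: the job done as asked, in the order asked, and still so for the second after the job is handed in, with the robot touching nothing.
It also fails if it takes over 51 s, if anything falls off the work surface, if the arm or the gripper's body presses on something with over 40 N, if the wrist force passes 120 N, or if a joint passes its speed limit or range.

### The arm

A 7-joint arm with a two-finger parallel gripper is mounted at the origin on the work surface. World frame = base frame: x ahead of the robot, y to its left, z up, the work surface at z = 0. Lengths are in m, angles in rad, forces in N, time in s.
With the tool pointing down it reaches from about 0.4 to 0.85 m from the base axis. Payload 4.5 kg.
Tool frame: the origin (TCP) lies at the very end of the fingers, on their centre line; the grasp point (between the pads) lies 19 mm behind it (tcp_to_grasp is the z of the grasp point in the tool frame, in m); z points along the fingers, y is the line along which they close (so a half turn about z gives the same grasp; the last joint's range is limited). The gripper opens to 88 mm and grips with 3 to 60 N. Pads are 18 mm wide; open, the fingers measure 123 mm over their backs; the gripper's body (75 mm by 187 mm) begins 45 mm behind the grasp point.
Start: joints at [1.149, 0.689, -0.195, 1.565, 0.157, 0.902, -0.215], TCP at [0.275, -0.561, 0.239] pointing down, gripper open.
Joint ranges: [-3.01, 3.01], [-0.46, 2.08], [-1.47, 1.51], [0.13, 2.56], [-1, 4.14], [0.04, 2.09], [-2.66, 2.66]. Speed limits (rad/s): [2.57, 2.57, 3.14, 3.14, 3.14, 3.14, 3.14].

### API

Orientations are given as a unit quaternion [x, y, z, w].
In Python, from plant import * gives the robot as it stands. The module is installed in compiled form; this text tells all that it offers.
- The arm moves only by the shell command python3 -m jog 'ROWS' [OPENING] [FORCE]. ROWS is JSON, a list that holds one entry, the list of rows, each a list of 6 numbers: the shift along the tool's x, y, z in m, then the turn, a rotation vector about the tool's x, y, z in rad. In form: [[[dx, dy, dz, ax, ay, az], ...]]. A call has 1 to 12 rows; each row shifts and turns the commanded pose from where the row before left it, along the tool's axes as they then stand; what a row does not reach is not made up. A row lasts 1/8 s, in which the tool goes at most 62.5 mm and 10.7 degrees, less where a joint would pass 70% of its speed; a pose out of reach is approached as far as the arm can. A call with a gripper value outside its range is refused whole. OPENING is the finger opening in m, from 0 to 0.0881, set as the call begins (- or left out, the last holds). The fingers move at their own pace and stop on an object; FORCE is the grip in N (left out, the last holds). Time passes only in rows, so rows that do not move let the fingers close. It gives the time, the measured TCP pose, the force, the opening and the grip force at its end, in the units of the state.
- get_state(): the state, without advancing time (a new reading comes with each control period).
- snapshot(name): name is "scene" or "top"; returns a dict with "frame" (384x512x3 uint8, red, green, blue), "mtx" (3x3 intrinsics, pixels), "D" ([k1, k2, p1, p2, k3] as OpenCV has them; the pictures are not rectified), "xyz" and "orientation" of the camera in the world. Camera axes: x right, y down, z forward; pixel columns grow to the right and rows downward; lengths in m; the calibration is good to about 2 mm. A picture is of the moment at which its call begins. There is no depth.
- finish_job(): hands the job in; it is judged then, once.
The state is a dict: "clock": time; "q": joint angles; "qd": joint speeds; "joint_torque": joint torques, N m; "tool_pos": TCP position; "eef_rot": TCP orientation; "contact_force": force on the tool from outside, world axes, zero at the start; "moment": the same for the moment, N m; "opening": opening from 0.0 (shut) to 1.0 (fully open); "finger_force": force on a finger pad.
Only numpy, scipy, OpenCV 4.12 (cv2) and the standard library are available. Lean on these libraries where they do the work, as an engineer would, in place of code of your own. Each camera call takes 0.05 s, during which the arm holds its last target. There are 200 camera calls.

## Working session

There is one attempt and no reset: what is moved stays moved. The work goes in short steps, Python scripts to look and compute and a shell command to move; the robot and the scene stay as the last step left them, time stands still between calls to the robot, and variables do not carry over. Pictures are saved under pics/ and viewed, at most 10 in all, crops included, and the job is handed in when it is done.

```bash
mkdir -p pics; python3 - <<'E'
from plant import *
import cv2,pickle
d={}
for n in("scene","top"):
    s=snapshot(n); d[n]=s; cv2.imwrite(f"pics/{n}0.png",s["frame"][:,:,::-1]); print(n,s["xyz"],s["orientation"],s["mtx"],s["D"])
pickle.dump(d,open("s0.pkl","wb"))
print(get_state())
E
```

```text
scene [1.38169497 0.06514199 0.93953522] [ 0.65538987  0.66586096 -0.25425562 -0.24989474] [[413.03718822   0.         261.27084924]
 [  0.         413.03718822 192.79419718]
 [  0.           0.           1.        ]] [-0.1161027  0.         0.         0.         0.       ]
top [0.54887834 0.03605463 0.85463773] [-0.70452868  0.70735073 -0.03081837  0.0484202 ] [[357.61392017   0.         262.68838358]
 [  0.         357.61392017 189.78366623]
 [  0.           0.           1.        ]] [-0.01959746  0.          0.          0.          0.        ]
{'clock': 0.1, 'q': array([ 1.14882615,  0.68989146, -0.19455417,  1.5662069 ,  0.15726942,
        0.90253218, -0.21506705]), 'qd': array([ 0.00190685, -0.00119204, -0.00037745, -0.00163331,  0.00045999,
        0.00134641,  0.00067382]), 'joint_torque': array([-3.19826904e-03, -5.28501177e+01, -1.27159953e+00, -1.53836596e+01,
       -5.25943469e-02,  1.94116823e-03,  4.53813107e-05]), 'tool_pos': array([ 0.27483142, -0.56070376,  0.23800534]), 'eef_rot': array([ 9.74133325e-01,  2.25972531e-01, -2.24655096e-04, -7.93131995e-04]), 'contact_force': array([-0.24904679, -0.10140657,  0.01612979]), 'moment': array([-0.04763364, -0.02865944,  0.00562051]), 'finger_force': 0.0, 'opening': 0.9988460542144474}
```

View pics/scene0.png

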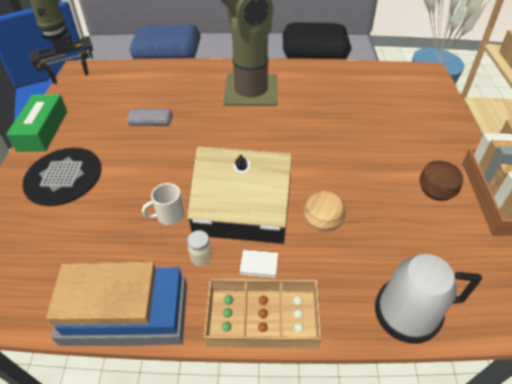

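View pics/top0.png

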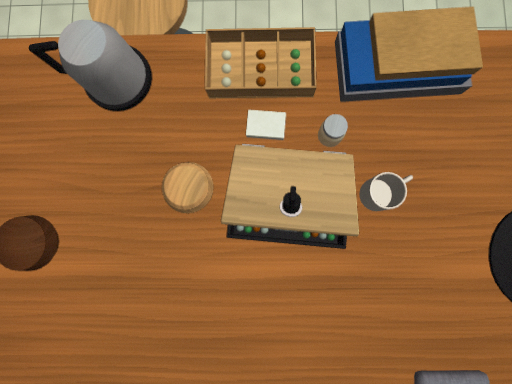

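The scene view shows the lid half open: front corners about (197,148) and (291,152), hinge corners about (190,221) and (286,228), wing at (241,162). The top view has the hinge corners at (236,146) and (354,153), the front corners at (358,234) and (223,225), and the collar and wing at about (291,205).

```bash
cat > h.py <<'E'
import numpy as np,cv2
from scipy.spatial.transform import Rotation as R
def und(s,px):
    return cv2.undistortPoints(np.array(px,float).reshape(-1,1,2),np.array(s["mtx"]),np.array(s["D"])).reshape(-1,2)
def ray(s,px):
    u=und(s,px); d=np.c_[u,np.ones(len(u))]
    return np.array(s["xyz"]),R.from_quat(s["orientation"]).apply(d)
def plane(s,px,z):
    o,d=ray(s,px); return o+d*((z-o[2])/d[:,2])[:,None]
def tri(s1,p1,s2,p2):
    o1,d1=ray(s1,p1);o2,d2=ray(s2,p2);out=[]
    for a,b in zip(d1,d2):
        t=np.linalg.lstsq(np.c_[a,-b],o2-o1,rcond=None)[0]
        A,B=o1+t[0]*a,o2+t[1]*b; out.append(np.r_[(A+B)/2,np.linalg.norm(A-B)])
    return np.array(out)
def proj(s,X):
    Rw=R.from_quat(s["orientation"]).inv(); rv=Rw.as_rotvec(); t=-Rw.apply(s["xyz"])
    return cv2.projectPoints(np.array(X,float).reshape(-1,1,3),rv,t,np.array(s["mtx"]),np.array(s["D"]))[0].reshape(-1,2)
def lidquad(s,seed,lo=None,up=None):
    hsv=cv2.cvtColor(s["frame"],cv2.COLOR_RGB2HSV)
    return hsv
E
python3 - <<'E'
import pickle
from h import *
d=pickle.load(open("s0.pkl","rb"))
for n,pts in (("scene",[(215,200),(260,205),(150,250),(330,140)]),("top",[(260,180),(320,215),(300,280),(210,120)])):
    h=cv2.cvtColor(d[n]["frame"],cv2.COLOR_RGB2HSV)
    print(n,[h[y,x].tolist() for x,y in pts])
    m=cv2.inRange(h,(8,30,140),(30,140,255))
    m=cv2.morphologyEx(m,cv2.MORPH_OPEN,np.ones((3,3)))
    cs,_=cv2.findContours(m,cv2.RETR_EXTERNAL,cv2.CHAIN_APPROX_NONE)
    for c in cs:
        if cv2.pointPolygonTest(c,pts[0],False)>=0:
            c=cv2.convexHull(c)
            a=cv2.approxPolyDP(c,6,True).reshape(-1,2); print(cv2.contourArea(c),a.tolist())
E
```

```text
scene [[24, 79, 230], [23, 83, 222], [13, 148, 188], [13, 148, 181]]
7446.5 [[196, 146], [290, 152], [286, 226], [187, 218]]
top [[18, 113, 203], [18, 110, 169], [14, 178, 142], [14, 184, 144]]
10294.5 [[235, 145], [352, 155], [358, 234], [222, 221]]
```

```bash
python3 - <<'E'
import pickle
from h import *
d=pickle.load(open("s0.pkl","rb"))
# order: front -y, front +y, hinge +y, hinge -y
S=[(196,147),(291,152),(286,227),(189,219)]; T=[(358,233),(222,224),(235,145),(354,153)]
P=tri(d["scene"],S,d["top"],T); print(P.round(4))
P=P[:,:3]
print([np.linalg.norm(P[i]-P[(i+1)%4]).round(4) for i in range(4)])
h=(P[2]+P[3])/2; f=(P[0]+P[1])/2; v=f-h; print("mid hinge",h,"front",f,"ang",np.arctan2(v[2],np.hypot(*v[:2])))
y=P[2]-P[3]+P[1]-P[0]; print("yaw of case y axis minus 90deg",np.degrees(np.arctan2(y[1],y[0]))-90)
print("front from hinge dir",np.degrees(np.arctan2(-v[1],-v[0])))
# case base: front bottom edge seen in top? others
print("bowl top",plane(d["top"],[(188,186)],.08),"mug",plane(d["top"],[(386,190)],.09),"jar",plane(d["top"],[(335,125)],.085))
print("wing",tri(d["scene"],[(241,157)],d["top"],[(293,190)]))
E
```

```text
[[ 0.5429 -0.1254  0.1847  0.0034]
 [ 0.5602  0.1302  0.1855  0.0027]
 [ 0.7354  0.1172  0.0839  0.0024]
 [ 0.7147 -0.14    0.0866  0.0076]]
[np.float64(0.2562), np.float64(0.2029), np.float64(0.258), np.float64(0.1983)]
mid hinge [ 0.72506346 -0.01139856  0.0852654 ] front [0.55158125 0.00243149 0.18509869] ang 0.5208169156550615
yaw of case y axis minus 90deg -4.245577687874572
front from hinge dir -4.557996431721021
bowl top [[0.6454066  0.21934592 0.08      ]] mug [[ 0.63313447 -0.2087813   0.09      ]] jar [[ 0.77836729 -0.10460944  0.085     ]]
wing [[ 6.19506933e-01 -4.61076434e-04  2.21250925e-01  3.45088275e-03]]
```

```bash
python3 -m jog '[[[0.0393,-0.0264,-0.001,0,0,0],[0.0393,-0.0264,-0.001,0,0,0],[0.0393,-0.0264,-0.001,0,0,0],[0.0393,-0.0264,-0.001,0,0,0],[0.0393,-0.0264,-0.001,0,0,0],[0.0393,-0.0264,-0.001,0,0,0],[0.0393,-0.0264,-0.001,0,0,0],[0.0393,-0.0264,-0.001,0,0,0],[0.0393,-0.0264,-0.001,0,0,0],[0.0393,-0.0264,-0.001,0,0,0],[0.0393,-0.0264,-0.001,0,0,0],[0.0393,-0.0264,-0.001,0,0,0]]]' 0 20
python3 -m jog '[[[0,0,0,0,0,-0.13],[0,0,0,0,0,-0.13],[0,0,0,0,0,-0.13],[0,0,0,0,0,-0.13],[0,0,0,0,0,-0.13],[0,0,0,0,0,-0.13],[0,0,0,0,0,-0.13],[0,0,0,0,0,-0.13],[0,0,0,0,0,0]]]'
python3 -c "
from plant import *
s=get_state();print(s['q'],s['eef_rot'],s['opening'])"
```

```text
clock: 1.6
tool_pos: [0.5595, -0.0678, 0.2505]
eef_rot: [0.974, 0.226, -0.0, 0.0]
contact_force: [0.2, -0.6, 0.3]
opening: 0.011
finger_force: 0.0
clock: 2.72
tool_pos: [0.5588, -0.0693, 0.2503]
eef_rot: [0.734, 0.68, -0.0, -0.0]
contact_force: [0.3, -0.2, -0.3]
opening: 0.007
finger_force: 0.0
[ 0.31038633  0.61793907 -0.44989604  1.73322922  0.33585393  0.86838215
 -0.36318994] [ 7.33641828e-01  6.79536190e-01 -2.16779384e-04 -4.33110836e-04] 0.00688771402906274
```

```bash
python3 -m jog '[[[0,0,0.02,0,0,0],[0,0,0.02,0,0,0],[0,0,0.015,0,0,0],[0,0,0.007,0,0,0],[0,0,0.007,0,0,0],[0,0,0.007,0,0,0],[0,0,0.007,0,0,0],[0,0,0.007,0,0,0],[0,0,0.007,0,0,0],[0,0,0.007,0,0,0],[0,0,0.007,0,0,0],[0,0,0.007,0,0,0]]]'
python3 -m jog '[[[0,0,0.006,0,0,0],[0,0,0.006,0,0,0],[0,0,0.006,0,0,0],[0,0,0.006,0,0,0],[0,0,0.006,0,0,0]]]'
```

```text
clock: 4.22
tool_pos: [0.559, -0.0692, 0.1322]
eef_rot: [0.733, 0.68, -0.0, -0.0]
contact_force: [-0.7, -0.6, 2.2]
opening: 0.003
finger_force: 0.9
clock: 4.85
tool_pos: [0.559, -0.0692, 0.1023]
eef_rot: [0.733, 0.68, -0.0, -0.0]
contact_force: [-0.9, -0.8, 1.6]
opening: 0.001
finger_force: 0.8
```

```bash
python3 -m jog '[[[0,0,0.005,0,0,0],[0,0,0.004,0,0,0],[0,0,0.003,0,0,0],[0,0,0.002,0,0,0],[0,0,0.001,0,0,0]]]'

```

```text
clock: 5.48
tool_pos: [0.5591, -0.0692, 0.088]
eef_rot: [0.733, 0.68, -0.0, 0.0]
contact_force: [-2.6, -0.1, 9.5]
opening: 0.006
finger_force: 4.9
```

```bash
python3 -m jog '[[[0,0,0.001,0,0,0],[0,0,0.0005,0,0,0],[0,0,0,0,0,0]]]'
python3 -m jog '[[[0,0,-0.03,0,0,0],[0,0,-0.05,0,0,0],[0,0,-0.05,0,0,0],[0,-0.06,-0.03,0,0,0],[0,-0.06,0,0,0,0],[0,-0.06,0,0,0,0],[0,-0.04,0,0,0,0],[0,0,0,0,0,0]]]' 0.045 20
python3 - <<'E'
from plant import *
import cv2,pickle
d={n:snapshot(n) for n in("scene","top")}
pickle.dump(d,open("s1.pkl","wb"))
f=[cv2.resize(d["top"]["frame"][110:260,160:420],(780,450)),]
cv2.imwrite("pics/top1.png",f[0][:,:,::-1])
cv2.imwrite("pics/scene1.png",cv2.resize(d["scene"]["frame"][90:290,130:390],(780,600))[:,:,::-1])
E
```

```text
clock: 5.85
tool_pos: [0.5591, -0.0692, 0.0879]
eef_rot: [0.733, 0.68, -0.0, 0.001]
contact_force: [-6.1, -0.1, 16.1]
opening: 0.006
finger_force: 7.8
clock: 6.85
tool_pos: [0.3409, -0.0533, 0.2444]
eef_rot: [0.733, 0.68, -0.001, -0.0]
contact_force: [0.4, 0.1, 0.3]
opening: 0.508
finger_force: 0.0
```

View pics/top1.png

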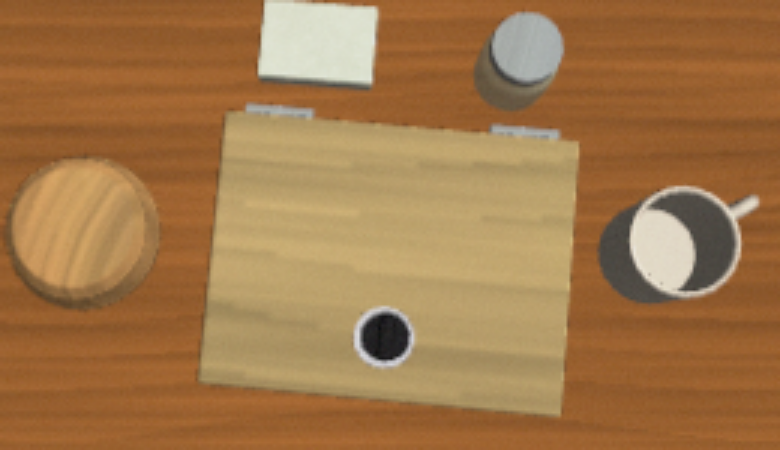

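View pics/scene1.png

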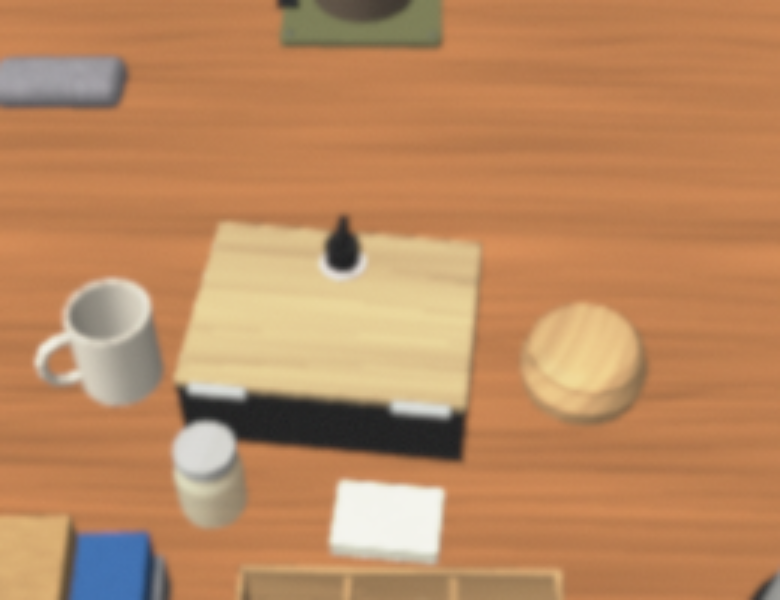

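The crops show the lid shut, the wing end-on, and the collar at crop (384,337) in the top view, which is full-frame (288,222). The neighbouring things look undisturbed.

```bash
python3 - <<'E'
import pickle
from h import *
d=pickle.load(open("s1.pkl","rb")); t=d["top"]
h=cv2.cvtColor(t["frame"],cv2.COLOR_RGB2HSV)
m=cv2.inRange(h,(8,30,140),(30,150,255)); m=cv2.morphologyEx(m,cv2.MORPH_OPEN,np.ones((3,3)))
cs,_=cv2.findContours(m,cv2.RETR_EXTERNAL,cv2.CHAIN_APPROX_NONE)
c=[c for c in cs if cv2.pointPolygonTest(c,(260,180),False)>=0][0]
a=cv2.approxPolyDP(cv2.convexHull(c),6,True).reshape(-1,2).astype(float)
P=plane(t,a,.0875); print(a,P.round(4),[np.linalg.norm(P[i]-P[i-1]).round(4) for i in range(len(P))],P.mean(0))
r=cv2.minAreaRect(plane(t,c.reshape(-1,2),.0875)[:,:2].astype(np.float32)*1000); print(r)
# collar outline = hole in lid
hole=cv2.bitwise_not(m)[200:245,265:310]; n,l,st,ce=cv2.connectedComponentsWithStats(hole); print(st,ce)
i=1+np.argmax(st[1:,4]); px=ce[i]+(265,200); print(px,plane(t,[px],.0915))
# head blob
b=cv2.inRange(h[:,:,2],0,70)[200:245,265:310]; n,l,st,ce=cv2.connectedComponentsWithStats(b); print(st[1:],ce[1:]+(265,200), plane(t,ce[1:]+(265,200),.12))
s=d["scene"]; b=cv2.inRange(cv2.cvtColor(s["frame"],cv2.COLOR_RGB2HSV)[:,:,2],0,70)[155:185,230:258]
n,l,st,ce=cv2.connectedComponentsWithStats(b); print(st[1:],ce[1:]+(230,155))
E
```

```text
[[235. 147.]
 [352. 157.]
 [346. 248.]
 [228. 237.]] [[ 0.7301  0.1156  0.0875]
 [ 0.7059 -0.1391  0.0875]
 [ 0.5107 -0.1206  0.0875]
 [ 0.5343  0.1294  0.0875]] [np.float64(0.1963), np.float64(0.2558), np.float64(0.1961), np.float64(0.2511)] [ 0.62023826 -0.00366978  0.0875    ]
((620.9373779296875, -2.9617156982421875), (258.46002197265625, 198.82077026367188), 84.50318145751953)
[[   0    0   45   45 1634]
 [  13   12   20   20  315]
 [   0   41   34    4   76]] [[22.37086903 21.01468788]
 [22.41904762 22.00634921]
 [12.28947368 43.15789474]]
[287.41904762 222.00634921] [[0.56572055 0.00262276 0.0915    ]]
[[ 16  15  15  15 180]] [[287.96111111 222.01666667]] [[0.56506679 0.00276488 0.12      ]]
[[10  9  9 16 94]] [[243.78723404 172.65957447]]
```

```bash
python3 -m jog '[[[0,0.05,0,0,0,0],[0,0.05,0,0,0,0],[0,0,0,0,0,-0.16],[0,0,0,0,0,-0.16],[0,0,0,0,0,-0.16],[0,0,0,0,0,-0.16],[0,0,0,0,0,-0.16],[0,0,0,0,0,-0.16],[0,0,0,0,0,-0.16],[0,0,0,0,0,-0.16],[0,0,0,0,0,-0.16],[0,0,0,0,0,-0.09]]]'
python3 - <<'E'
from plant import *
import numpy as np
from scipy.spatial.transform import Rotation as R
s=get_state(); r=R.from_quat(s["eef_rot"]); M=r.as_matrix()
print(s["q"],np.degrees(np.arctan2(M[1,0],M[0,0])),M[:,2])
print("delta tool",r.inv().apply(np.array([.566,.0022,.20])-s["tool_pos"]),s["contact_force"])
E
```

```text
clock: 8.45
tool_pos: [0.4456, -0.0603, 0.2441]
eef_rot: [0.057, 0.998, 0.001, 0.001]
contact_force: [-0.4, 0.6, -0.1]
opening: 0.514
finger_force: 0.0
[ 0.62099114  0.58761696 -0.92243167  2.04512455  0.64459832  0.82312048
  0.7742729 ] 173.47732889930316 [ 0.00196465  0.00187252 -0.99999632]
delta tool [-0.11240038  0.07571038  0.04445115] [-0.43460297  0.62205353 -0.07981844]
```

```bash
python3 -m jog '[[[-0.0281,0.0189,0.011,0,0,0],[-0.0281,0.0189,0.011,0,0,0],[-0.0281,0.0189,0.011,0,0,0],[-0.0281,0.0189,0.011,0,0,0],[0,0,0,0,0,0],[0,0,0,0,0,0]]]'
python3 - <<'E'
from plant import *
import numpy as np
from scipy.spatial.transform import Rotation as R
s=get_state(); r=R.from_quat(s["eef_rot"]); M=r.as_matrix()
print(s["q"],np.degrees(np.arctan2(M[1,0],M[0,0])),M[:,2])
print("delta tool",r.inv().apply(np.array([.566,.0022,.122])-s["tool_pos"]),s["contact_force"])
E
```

```text
clock: 9.2
tool_pos: [0.5642, 0.0014, 0.1998]
eef_rot: [0.058, 0.998, 0.0, -0.0]
contact_force: [-0.7, -0.6, 1.1]
opening: 0.513
finger_force: 0.0
[ 0.38333168  0.77610356 -0.83087333  1.77416655  0.70816748  0.91904992
  0.69479724] 173.32032484953425 [-3.72929806e-04  1.57397755e-04 -9.99999918e-01]
delta tool [-0.00171812  0.00099983  0.07780248] [-0.65018709 -0.64563017  1.09598229]
```

```bash
python3 -m jog '[[[-0.0017,0.001,0.02,0,0,0],[0,0,0.02,0,0,0],[0,0,0.02,0,0,0],[0,0,0.012,0,0,0],[0,0,0.0055,0,0,0],[0,0,0,0,0,0]]]'
python3 -m jog '[[[0,0,0,0,0,0],[0,0,0,0,0,0],[0,0,0,0,0,0],[0,0,0,0,0,0],[0,0,0,0,0,0],[0,0,0,0,0,0]]]' 0 8
python3 - <<'E'
from plant import *
s=get_state();print(s["opening"]*88.1,s["finger_force"],s["contact_force"],s["moment"],s["tool_pos"])
E
```

```text
clock: 9.95
tool_pos: [0.5658, 0.0026, 0.1225]
eef_rot: [0.058, 0.998, 0.0, -0.0]
contact_force: [0.5, -0.7, 0.2]
opening: 0.51
finger_force: 0.0
clock: 10.7
tool_pos: [0.5657, 0.0014, 0.1227]
eef_rot: [0.058, 0.998, -0.001, 0.0]
contact_force: [-0.4, -3.9, 3.1]
opening: 0.108
finger_force: 8.0
9.497820808382276 8.002389818429947 [-0.37545759 -3.94106175  3.09668462] [-0.81168937 -0.06529224  0.01990061] [0.56573804 0.00136041 0.12274576]
```

```bash
python3 -m jog '[[[0,-0.0013,0,0,0,0],[0,0,0.001,0,0,0],[0,0,0.001,0,0,0],[0,0,0.001,0,0,0],[0,0,0.001,0,0,0],[0,0,0.001,0,0,0],[0,0,0.001,0,0,0],[0,0,0,0,0,0]]]' 0 15
python3 -m jog '[[[0,0,0.001,0,0,0],[0,0,0.001,0,0,0],[0,0,0.001,0,0,0],[0,0,0,0,0,0]]]'
```

```text
clock: 11.7
tool_pos: [0.5657, 0.0012, 0.1166]
eef_rot: [0.058, 0.998, 0.0, 0.0]
contact_force: [0.4, -2.8, 3.4]
opening: 0.112
finger_force: 15.0
clock: 12.2
tool_pos: [0.5657, 0.0012, 0.1137]
eef_rot: [0.058, 0.998, 0.0, 0.0]
contact_force: [0.0, -1.6, 5.0]
opening: 0.112
finger_force: 15.0
```

```bash
for i in 1 2 ; do python3 -m jog '[[[0,0,0.001,0,0,0],[0,0,0.001,0,0,0],[0,0,0,0,0,0]]]' | grep -E "tool_pos|contact"; done
```

```text
tool_pos: [0.5657, 0.0012, 0.1118]
contact_force: [0.0, -2.7, 5.0]
tool_pos: [0.5657, 0.0012, 0.1098]
contact_force: [-0.7, -2.5, 6.0]
```

```bash
python3 -m jog '[[[0,0,0.001,0,0,0],[0,0,0.001,0,0,0],[0,0,0,0,0,0]]]' | grep -E "tool_pos|contact"; python3 -m jog '[[[0,0,0.001,0,0,0],[0,0,0,0,0,0]]]' | grep -E "tool_pos|contact"
```

```text
tool_pos: [0.5657, 0.0012, 0.1079]
contact_force: [-0.8, -2.6, 5.7]
tool_pos: [0.5657, 0.0012, 0.1069]
contact_force: [0.1, -2.2, 5.8]
```

```bash
python3 -m jog '[[[0,0,0.001,0,0,0],[0,0,0,0,0,0]]]' | grep -E "tool_pos|contact"
```

```text
tool_pos: [0.5658, 0.0012, 0.1062]
contact_force: [-1.2, -2.1, 8.6]
```

```bash
python3 -m jog '[[[0,0,0.001,0,0,0],[0,0,0,0,0,0],[0,0,0,0,0,0]]]' | grep -E "tool_pos|contact"
```

```text
tool_pos: [0.5658, 0.0013, 0.1058]
contact_force: [-2.3, -3.2, 13.0]
```

```bash
python3 -m jog '[[[0,-0.0005,0.0003,0,0,0],[0,0,0,0,0,0.06],[0,0,0,0,0,0.1],[0,0,0,0,0,0.1],[0,0,0,0,0,0]]]'; python3 -c "
from plant import *
s=get_state();print(s['moment'],s['q'],s['opening']*88)"
```

```text
clock: 14.82
tool_pos: [0.5658, 0.001, 0.1057]
eef_rot: [0.187, 0.982, -0.0, 0.001]
contact_force: [-1.7, -2.9, 13.5]
opening: 0.114
finger_force: 15.0
[-0.56599301  0.39543349  0.00206371] [ 0.29024121  0.8801077  -0.65791977  1.84174169  0.80995945  0.70977514
  0.35511845] 10.020468580250853
```

```bash
python3 -m jog '[[[0,0,0,0,0,0.1],[0,0,0,0,0,0.1],[0,0,0,0,0,0.1],[0,0,0,0,0,0.1],[0,0,0,0,0,0.1],[0,0,0,0,0,0]]]'|grep -E "pos|rot|contact"; python3 -m jog '[[[0,0,0,0,0,0.1],[0,0,0,0,0,0.1],[0,0,0,0,0,0.1],[0,0,0,0,0,0.1],[0,0,0,0,0,0.1],[0,0,0,0,0,0]]]'; python3 - <<'E'
from plant import *
import numpy as np
from scipy.spatial.transform import Rotation as R
s=get_state(); M=R.from_quat(s["eef_rot"]).as_matrix()
print(s['moment'],s['q'],s['opening']*88,"yaw",np.degrees(np.arctan2(M[1,0],M[0,0])))
E
```

```text
tool_pos: [0.5656, 0.0006, 0.1056]
eef_rot: [0.424, 0.905, -0.0, 0.001]
contact_force: [-2.7, -4.9, 14.8]
clock: 16.32
tool_pos: [0.5652, 0.0004, 0.1056]
eef_rot: [0.635, 0.772, -0.0, 0.001]
contact_force: [-3.7, -3.2, 16.0]
opening: 0.106
finger_force: 15.0
[-0.74502074  0.67178567  0.01882806] [ 0.14835283  0.82667009 -0.39729435  1.85009409  0.55252576  0.57635104
 -0.41161358] 9.32593940926518 yaw 101.12035367605927
```

```bash
python3 -m jog '[[[0,0,-0.0002,0,0,0.1],[0,0,0,0,0,0.1],[0,0,0,0,0,0.06],[0,0,0,0,0,0.03],[0,0,0,0,0,0.02],[0,0,0,0,0,0]]]'; python3 - <<'E'
from plant import *
import numpy as np
from scipy.spatial.transform import Rotation as R
s=get_state(); M=R.from_quat(s["eef_rot"]).as_matrix()
print(s['moment'],s['opening']*88,"yaw",np.degrees(np.arctan2(M[1,0],M[0,0])))
E
```

```text
clock: 17.08
tool_pos: [0.565, 0.0003, 0.1056]
eef_rot: [0.747, 0.665, -0.001, 0.0]
contact_force: [-3.4, -3.4, 15.8]
opening: 0.113
finger_force: 15.0
[-0.68782154  0.75049951  0.07222238] 9.914808900543614 yaw 83.39748840821824
```

```bash
for i in 1 2 3; do python3 -m jog '[[[0,0,-0.001,0,0,0],[0,0,-0.001,0,0,0],[0,0,0,0,0,0]]]'|grep -E "pos|contact"; done
```

```text
tool_pos: [0.5648, 0.0003, 0.1067]
contact_force: [-1.8, -2.5, 5.8]
tool_pos: [0.5648, 0.0003, 0.1086]
contact_force: [-1.2, -2.8, 6.8]
tool_pos: [0.5648, 0.0004, 0.1105]
contact_force: [-1.0, -1.7, 6.1]
```

```bash
for i in 1 2; do python3 -m jog '[[[0,0,-0.001,0,0,0],[0,0,0,0,0,0]]]'|grep -E "pos|contact"; done
```

```text
tool_pos: [0.5648, 0.0003, 0.1109]
contact_force: [-0.0, -2.6, -0.8]
tool_pos: [0.5646, 0.0003, 0.1111]
contact_force: [1.0, -2.7, -15.1]
```

The cam has caught: it holds at 0.111 m and pulls back when lifted. I'll relax, let go and check.

```bash
python3 -m jog '[[[0,0,0.001,0,0,0],[0,0,0,0,0,0]]]'|grep -E "pos|contact"; python3 -m jog '[[[0,0,0,0,0,0],[0,0,0,0,0,0],[0,0,0,0,0,0],[0,0,-0.01,0,0,0],[0,0,-0.02,0,0,0],[0,0,-0.04,0,0,0],[0,0,-0.05,0,0,0],[0,-0.05,-0.01,0,0,0],[0,-0.06,0,0,0,0],[0,-0.06,0,0,0,0],[0,-0.05,0,0,0,0],[0,0,0,0,0,0]]]' 0.045 8
python3 - <<'E'
from plant import *
import cv2,pickle
d={n:snapshot(n) for n in("scene","top")}
pickle.dump(d,open("s2.pkl","wb"))
cv2.imwrite("pics/top2.png",cv2.resize(d["top"]["frame"][110:260,160:420],(780,450))[:,:,::-1])
cv2.imwrite("pics/scene2.png",cv2.resize(d["scene"]["frame"][90:290,130:390],(780,600))[:,:,::-1])
E
```

```text
tool_pos: [0.5647, 0.0004, 0.1111]
contact_force: [-0.1, -2.5, -12.4]
clock: 20.45
tool_pos: [0.343, 0.0254, 0.2422]
eef_rot: [0.746, 0.666, -0.002, 0.0]
contact_force: [0.7, -0.4, -0.3]
opening: 0.512
finger_force: 0.0
```

View pics/top2.png

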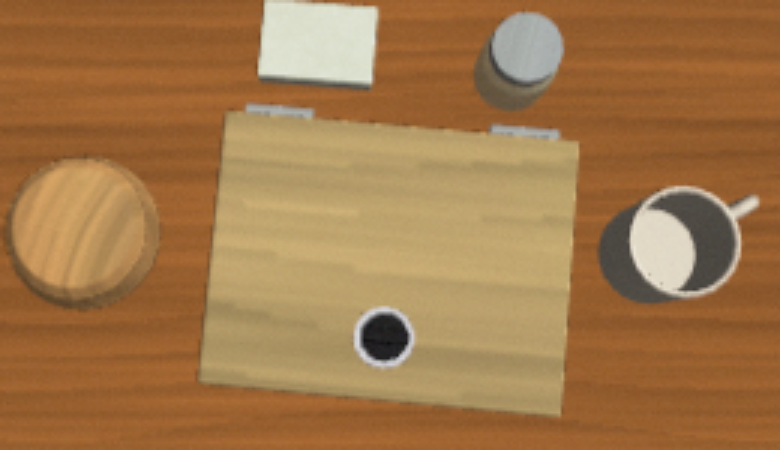

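View pics/scene2.png

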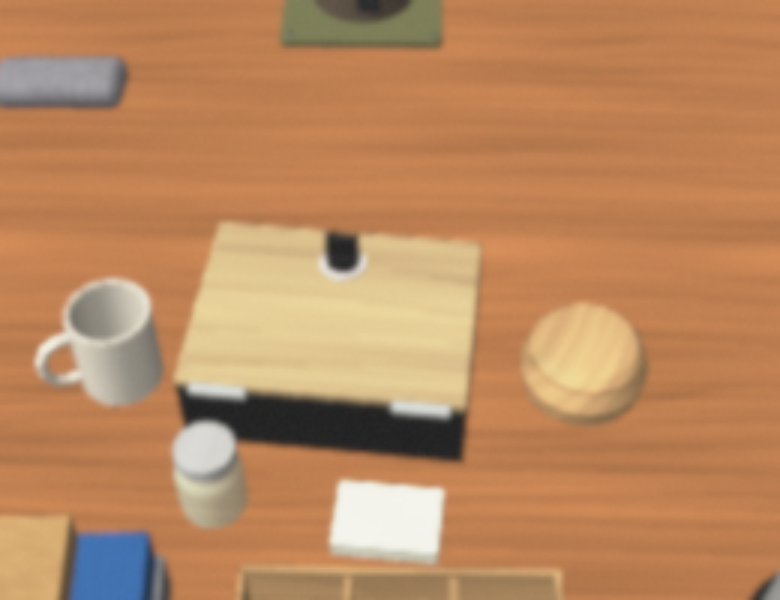

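The wing at scene crop (343,245) is now broadside, parallel to the front edge, and its top is visibly lower (crop row 233, before 216). The lid is shut and the neighbours have not moved.

```bash
python3 -c "
from plant import *
print(finish_job())"
```

```text
the job is handed in; nothing more can be done
None
```

The lid is shut and the fastener is locked: it took a quarter turn clockwise, and the cam caught and held against an upward pull. It stayed turned and drawn down after release, nothing else on the table moved, and I handed the job in at about 20.5 s.

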